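# Slide the bearing race along the fence into the corner pocket

## Task

Stage the plain bearing race (the thin steel ring with nothing inside it, not the complete bearings) for inspection: push it flat across the bench until it lies against the long aluminium rail, well before the pocket, then keep it against the rail and drag it along into the corner pocket until it touches both the rail and the end stop. Only push or drag it with the fingertips, never lift it; leave the two complete bearings and the hex nut where they are, and finish with the hand clear.

Things in the scene. Friction and masses are not known exactly. Their poses are not given: they have to be found in the camera images.
- ring: the plain bearing race: a loose steel ring lying flat, 72 mm outside diameter, 17 mm high, about 0.2 kg, with one wide bore open down to the bench (a tool up to 50 mm across goes in). Origin: centre of its underside. It starts on the robot's side of the rail, its centre 0.14 to 0.17 m from the rail's face and at least 0.12 m from the pocket's seat along the rail
- fence: aluminium locating fence screwed to the bench: rail, end stop and cheek. Origin: on the bench at the foot of the rail's working face; own x points away from the robot into the rail, own y along the rail to the robot's left. Working face: plane x = 0, y from -0.186 to +0.202. The rail is 28 mm thick, 20 mm high, with 3 mm screw heads on top
- stop (a point): foot of the end stop's face, at the inner corner with the rail: (0, -0.166, 0) in the fence's frame. The stop is 12 mm high (15 over its screws), 20 mm thick and closes the right end of the pocket; its face is the plane y = -0.166
- cheek_end (a point): on the bench at the middle of the rounded free end of the cheek: (-0.084, -0.121, 0) in the fence's frame. The cheek, 12 mm high (15 over its screw) and 14 mm thick, runs from the stop parallel to the rail, inner face at x = -0.077, tip at y = -0.114. Rail, stop and cheek make the corner pocket, 77 mm wide, open above and toward +y, with the bench as its floor
- pocket (a point): the point on the bench over which the ring's centre stands when the ring touches both rail and stop: (-0.036, -0.130, 0) in the fence's frame
- bearing_small: a complete bearing, 70 mm diameter, 17 mm high, with an inner ring (small hole), lying loose in front of the rail, in the same row as the plain ring; leave alone. Origin: centre of its underside
- bearing_large: a complete bearing, 76 mm diameter, 17 mm high, with an inner ring (small hole), lying loose on the robot's side of the pocket's cheek; leave alone. Origin: centre of its underside
- nut: a large black hex nut, 60 mm across flats, 30 mm high, lying loose behind the rail (far side); leave alone. Origin: centre of its underside
Mind the look-alikes: they are no part of the job. Leave any black or pink look-alike of the ring alone.

How it is judged:
On the way:
1. the ring lies flat against the rail (within 4 mm), at least 80 mm short of its seat in the pocket (x of ring in the frame of fence between -0.04 and -0.03 m and y of ring in the frame of fence between -0.05 and 0.21 m and height (world z) of ring below 0.005 m), for 0.1 s.
At the end, for the whole second after the job is handed in: The plain ring lies flat and at rest on the bench in the corner pocket, within 3 mm of touching the rail and within 3 mm of touching the end stop, released (x of ring in the frame of fence between -0.039 and -0.032 m and y of ring in the frame of fence between -0.134 and -0.127 m and angle between ring's own z axis and vertical below 0.06 rad and height (world z) of ring below 0.004 m and linear speed of ring below 0.01 m/s).
It fails at once if the ring is lifted more than 10 mm or tipped up (height (world z) of ring above 0.01 m or angle between ring's own z axis and vertical above 0.35 rad).
It fails at once if on the last 80 mm before its seat the ring is more than 10 mm off the rail (y of ring in the frame of fence below -0.05 m and x of ring in the frame of fence below -0.046 m).
It fails at once if a complete bearing or the nut is moved more than 12 mm (distance of any of bearing_small, bearing_large, nut from where it was at the start of the episode above 0.012 m).
It also fails if it takes over 48 s, if anything falls off the work surface, if the arm or the gripper's body presses on something with over 40 N, if the wrist force passes 120 N, or if a joint passes its speed limit or range.

## Robot

A 6-joint arm with a two-finger parallel gripper is mounted at the origin on a cart in front of the work surface, level with it; the furniture and walls round the work are solid. World frame = base frame: x ahead of the robot, y to its left, z up, the work surface at z = 0. Lengths are in m, angles in rad, forces in N, time in s.
With the tool pointing down it reaches from about 0.35 to 0.975 m from the base axis. Payload 4.9 kg.
Tool frame: the origin (TCP) lies between the finger pads; the fingertips stand 19 mm ahead of it and the grasp point (between the pads) is the TCP; z points along the fingers, y is the line along which they close (so a half turn about z gives the same grasp; the last joint's range is limited). The gripper opens to 85 mm and grips with 20 to 120 N. Pads are 22 mm wide; open, the fingers measure 114 mm over their backs; the gripper's body (76 mm by 85 mm) begins 54 mm behind the grasp point. The pads swing forward as they close: fully open they stand 13 mm farther back than shut.
Start: joints at [1.001, 0.053, 1.613, -0, 1.476, -0.119], TCP at [0.272, 0.563, 0.25] pointing down, gripper open.
Joint ranges: [-3.01, 3.01], [-1.01, 2.22], [0.06, 2.58], [-1.02, 4.17], [0.09, 2.62], [-3.14, 3.14]. Speed limits (rad/s): [2.57, 2.57, 3.14, 3.14, 3.14, 3.14].

## Interface

Orientations are given as a rotation vector (axis times angle).
In Python, from station import ctrl gives the robot as it stands. The module is installed in compiled form; this text tells all that it offers.
- The arm moves only by the tool servo_tool, never from a script. Its argument "increments" is a list that holds one entry, the list of rows, each a list of 5 numbers: the finger opening in cm, from 0 to 8.54, then the shift along the tool's x, y, z in cm, then the turn about the tool's z in degrees. A call has 1 to 5 rows; each row is the pose to reach, as a shift and turn from the pose commanded when the call began, along the tool's axes at that moment; what a row does not reach only later rows make up. A row lasts 1/10 s, in which the tool goes at most 50 mm and 8.59 degrees, less where a joint would pass 70% of its speed; a pose out of reach is approached as far as the arm can. A call with a gripper value outside its range is refused whole. The fingers move at their own pace and stop on an object; "newtons" is the grip in N (left out, the last holds). Time passes only in rows, so rows that repeat a pose let the fingers close. It gives the time, the measured TCP pose, the force, the opening and the grip force at its end, in the units of the state.
- ctrl.get_obs(): the state, without advancing time (a new reading comes with each control period).
- ctrl.get_image(name): name is "side" or "top" or "wrist"; returns a dict with "img" (480x640x3 uint8, red, green, blue), "fx", "fy", "cx", "cy" (pixels), "k1" (the pictures are not rectified: a ray, as slopes to the right and down, at radius r is drawn at 1 + k1 r^2 times it, then the intrinsics apply), "rvec" (rotation vector, rad) and "tvec" (3), from world to camera coordinates, as OpenCV has them; the wrist camera has in their place "mount" (4x4, takes a point from camera to tool coordinates, whose origin is the TCP and whose axes are the flange's). Camera axes: x right, y down, z forward; pixel columns grow to the right and rows downward; lengths in m; the calibration is good to about 2 mm. A picture is of the moment at which its call begins: read the wrist's pose just before it. There is no depth.
- ctrl.finish_job(): hands the job in; it is judged then, once.
The state is a dict: "t": time; "q": joint angles; "dq": joint speeds; "effort": joint torques, N m; "tool_pos": TCP position; "tool_rot": TCP orientation; "contact_force": force on the tool from outside, world axes, zero at the start; "wrist_torque": the same for the moment, N m; "opening": finger opening in m; "grip_force": force on a finger pad.
Only numpy, scipy, OpenCV 4.12 (cv2) and the standard library are available. Lean on these libraries where they do the work, as an engineer would, in place of code of your own. Each camera call takes 0.05 s, during which the arm holds its last target. There are 200 camera calls.

## Working session

There is one attempt and no reset: what is moved stays moved. The work goes in short steps, Python scripts to look and compute and a tool call to move; the robot and the scene stay as the last step left them, time stands still between calls to the robot, and variables do not carry over. Pictures are saved under pics/ and viewed, at most 10 in all, crops included, and the job is handed in when it is done.

Besides the shell and the picture viewer there is one more tool, called after ">>>" as name(argument=value, ...) on one line, values as JSON. servo_tool: Moves the arm, as the interface text tells. Its arguments: {"type":"object","properties":{"increments":{"type":"array"},"newtons":{"type":"number"}},"required":["increments"]}

```bash
mkdir -p pics; cat > h.py <<'E'
import numpy as np, cv2
from scipy.spatial.transform import Rotation as R
from station import ctrl
def cam(name):
    o=ctrl.get_obs(); d=ctrl.get_image(name)
    if 'mount' in d:
        T=np.eye(4);T[:3,:3]=R.from_rotvec(o['tool_rot']).as_matrix();T[:3,3]=o['tool_pos'];T=T@np.array(d['mount'])
        d['Rwc']=T[:3,:3];d['o']=T[:3,3]
    else:
        M=R.from_rotvec(np.array(d['rvec']).ravel()).as_matrix();d['Rwc']=M.T;d['o']=-M.T@np.array(d['tvec']).ravel()
    return d
def K(d): return np.array([[d['fx'],0,d['cx']],[0,d['fy'],d['cy']],[0,0,1.]]),np.array([d['k1'],0,0,0.])
def ray(d,px,z):
    k,D=K(d);p=cv2.undistortPoints(np.array(px,float).reshape(-1,1,2),k,D).reshape(-1,2)
    v=np.c_[p,np.ones(len(p))]@d['Rwc'].T
    return d['o']+v*((z-d['o'][2])/v[:,2])[:,None]
def proj(d,P):
    k,D=K(d);M=d['Rwc'].T;return cv2.projectPoints(np.array(P,float).reshape(-1,1,3),cv2.Rodrigues(M)[0],-M@d['o'],k,D)[0].reshape(-1,2)
def save(d,n): cv2.imwrite(f'pics/{n}.png',d['img'][...,::-1])
E
python3 - <<'E'
from h import *
for n in('top','side'):
    d=cam(n);save(d,n+'1');print(n,d['o'],d['fx'],d['k1'])
print(ctrl.get_obs())
E
```

```text
top [0.37679079 0.05004904 1.11848964] 580.5578100617714 0.028826485043037448
side [ 0.56437864 -0.80713436  0.50305993] 548.5136145891304 -0.13846436982055108
{'t': 0.1, 'q': array([ 1.00101394e+00,  5.33053274e-02,  1.61419605e+00, -4.34398023e-05,
        1.47602441e+00, -1.19014868e-01]), 'dq': array([ 1.28344436e-03, -2.45095386e-03, -2.30671580e-03, -3.65434366e-04,
       -1.23647733e-03, -3.58867877e-05]), 'effort': array([ 3.69681766e-04, -3.94901097e+01, -3.71364176e+01, -1.26715481e-04,
        3.92633054e-03,  1.89020204e-05]), 'tool_pos': array([0.27200357, 0.56209361, 0.24915345]), 'tool_rot': array([-7.01941065e-01, -3.06154046e+00,  2.88062222e-03]), 'contact_force': array([-0.10823023, -0.432316  , -0.57789451]), 'wrist_torque': array([ 0.01728927,  0.06625883, -0.0160658 ]), 'grip_force': 0.0, 'opening': 0.08549523095206285}
```

View pics/top1.png

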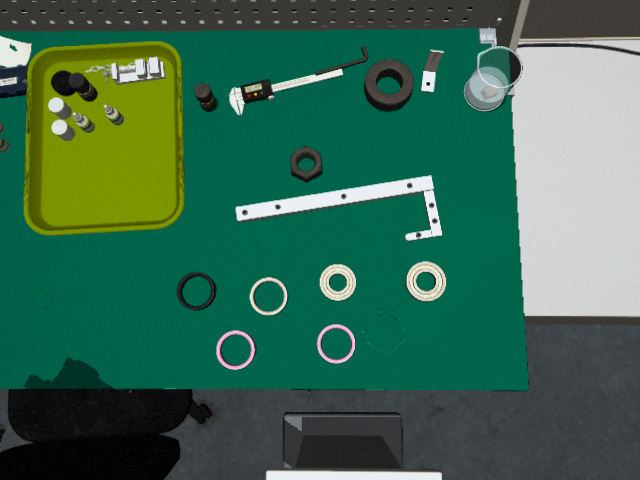

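View pics/side1.png

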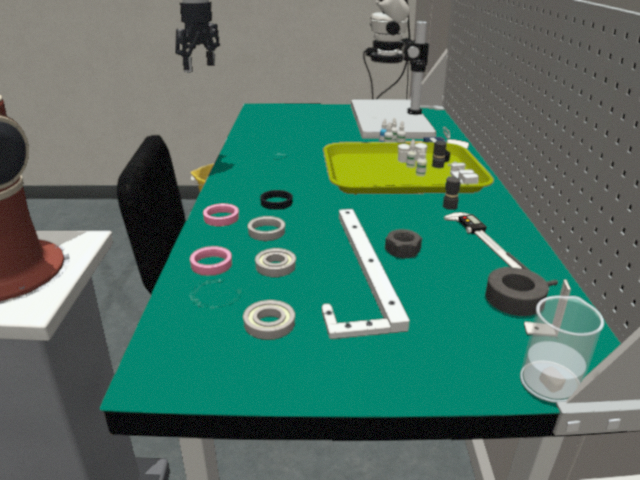

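Candidates in the top view are the plain steel ring (268,296), the black ring (196,291), pink rings (236,350) and (336,344), and complete bearings (338,282) and (426,281). There are also faint outlines at (383,332) and (40,298). I choose (268,296): steel colour with an empty bore. Next I'll measure it and check a crop.

```bash
python3 - <<'E'
from h import *
d=cam('top');im=d['img'];hsv=cv2.cvtColor(im,cv2.COLOR_RGB2HSV)
cv2.imwrite('pics/crop1.png',cv2.resize(im[150:380,170:460],None,fx=2.6,fy=2.6,interpolation=cv2.INTER_CUBIC)[...,::-1])
m=((hsv[...,2]>130)&(hsv[...,1]<90)).astype(np.uint8)
m[:140]=0;m[380:]=0;m[:,:190]=0;m[:,505:]=0
cs,_=cv2.findContours(m,cv2.RETR_EXTERNAL,cv2.CHAIN_APPROX_NONE)
for c in cs:
    if cv2.contourArea(c)<300: continue
    (x,y),r=cv2.minEnclosingCircle(c);mo=cv2.moments(c);p=[mo['m10']/mo['m00'],mo['m01']/mo['m00']]
    print(np.round(p,1),round(r,1),cv2.contourArea(c),ray(d,p,.013)[0].round(4), im[int(y),int(x)])
    if r>60:
        # lower edge of rail: columns 245..400
        q=c.reshape(-1,2); pts=[]
        for X in range(245,400,3):
            pts.append([X,q[q[:,0]==X][:,1].max()+.5])
        for z in(0,.02):
            P=ray(d,pts,z);f=np.polyfit(P[:,1],P[:,0],1);print('face z',z,f,np.abs(np.polyval(f,P[:,1])-P[:,0]).max())
        a=cv2.approxPolyDP(c,3,True).reshape(-1,2)
        for u in a: print(u,ray(d,u,.02)[0].round(4),ray(d,u,.012)[0].round(4))
E
```

```text
[234.8 349.6] 19.9 1147.0 [0.3669 0.221  0.013 ] [  0 102  72]
[335.7 343.3] 19.7 1134.5 [0.3789 0.0321 0.013 ] [  0 103  77]
[268.  295.8] 19.1 1083.5 [0.4674 0.1607 0.013 ] [  0 101  76]
[337.4 281.8] 18.5 1012.0 [0.4943 0.0284 0.013 ] [  0 100  76]
[425.8 280.8] 20.3 1199.5 [ 0.4966 -0.1394  0.013 ] [  0 105  76]
[351.1 201.5] 103.9 3290.0 [0.6518 0.0011 0.013 ] [  0 103  77]
face z 0 [-0.16564946  0.65374604] 0.0010415075400203033
face z 0.02 [-0.16564946  0.64894198] 0.0010228840767385616
[441 235] [ 0.5838 -0.1699  0.02  ] [ 0.5853 -0.1715  0.012 ]
[430 175] [ 0.703  -0.1527  0.02  ] [ 0.7054 -0.1542  0.012 ]
[235 208] [0.6375 0.2273 0.02  ] [0.6394 0.2286 0.012 ]
[237 220] [0.6136 0.2228 0.02  ] [0.6153 0.224  0.012 ]
[423 190] [ 0.6728 -0.1383  0.02  ] [ 0.675  -0.1396  0.012 ]
[431 228] [ 0.5975 -0.1513  0.02  ] [ 0.5991 -0.1528  0.012 ]
[405 237] [ 0.58   -0.1012  0.02  ] [ 0.5814 -0.1023  0.012 ]
[410 240] [ 0.5741 -0.1106  0.02  ] [ 0.5756 -0.1118  0.012 ]
```

View pics/crop1.png

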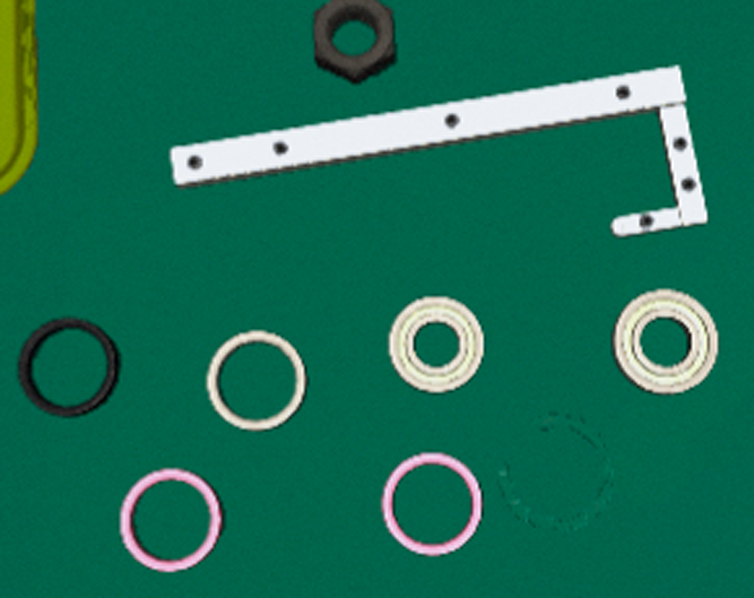

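The crop confirms the plain race at (268,296), an empty thin steel ring, with both bearings to its right. In the fence frame it sits at about (-0.153, 0.164). My plan is to put the closed fingertips in the bore, push it to the rail, then drag it along. First I turn the tool to match the fence and travel over the ring.

>>> servo_tool(increments=[[[0, -3.5, -2.7, 0, -7], [0, -7, -5.5, 0, -14], [0, -10.5, -8.2, 0, -21], [0, -14, -11, 0, -28], [0, -17.5, -13.8, 0, -35]]], newtons=40)

```text
t: 0.65
tool_pos: [0.3699, 0.3604, 0.2499]
tool_rot: [0.26, -3.131, 0.0]
contact_force: [1.3, -0.0, 0.2]
opening: 0.0122
grip_force: 0.0
```

```bash
cat >> h.py <<'E'
O=np.array([.6455,.0245]);th=np.arctan(.1656)
EX=np.array([np.cos(th),np.sin(th)]);EY=np.array([-EX[1],EX[0]])
def f2w(x,y): return O+x*EX+y*EY
def w2f(p): v=np.array(p)[...,:2]-O; return np.stack([v@EX,v@EY],-1)
def delta(xy):
    o=ctrl.get_obs();M=R.from_rotvec(o['tool_rot']).as_matrix()
    v=np.r_[xy,o['tool_pos'][2]]-o['tool_pos']
    print('t',round(o['t'],2),'pos',o['tool_pos'].round(4),'fence',w2f(o['tool_pos']).round(4),'tx ang',np.degrees(np.arctan2(M[1,0],M[0,0])).round(2),'open',round(o['opening'],4),'F',o['contact_force'].round(1),'move tool cm',(M.T@v*100).round(2))
E
python3 -c "
from h import *
delta([.4674,.1607])"
```

```text
t 0.65 pos [0.3699 0.3604 0.2499] fence [-0.217   0.3764] tx ang -170.51 open 0.0122 F [ 1.3 -0.   0.2] move tool cm [ -6.32 -21.3    0.  ]
```

>>> servo_tool(increments=[[[0, -1.3, -4.3, 1, 0], [0, -2.6, -8.6, 2, 0], [0, -3.9, -12.9, 3, 0], [0, -5.2, -17.2, 4, 0], [0, -6.3, -21.3, 5, 0]]])

```text
t: 1.15
tool_pos: [0.4662, 0.16, 0.1998]
tool_rot: [-0.251, 3.131, -0.0]
contact_force: [0.6, -1.1, -0.3]
opening: 0.0
grip_force: 0.0
```

>>> servo_tool(increments=[[[0, 0, 0, 1, 0], [0, 0, 0, 2, 0], [0, 0, 0, 2, 0]]])

```text
t: 1.45
tool_pos: [0.4643, 0.1624, 0.1781]
tool_rot: [0.252, -3.128, 0.0]
contact_force: [-0.2, 0.2, -0.1]
opening: -0.0
grip_force: 0.0
```

```bash
python3 - <<'E'
from h import *
d=cam('wrist');save(d,'w1');delta([.4674,.1607])
im=d['img'];hsv=cv2.cvtColor(im,cv2.COLOR_RGB2HSV)
m=((hsv[...,2]>110)&(hsv[...,1]<90)).astype(np.uint8)
cs,_=cv2.findContours(m,cv2.RETR_EXTERNAL,cv2.CHAIN_APPROX_NONE)
for c in cs:
    if cv2.contourArea(c)>1500:
        e=cv2.fitEllipse(c);print(e,ray(d,e[0],.017)[0],ray(d,e[0],.013)[0])
print(proj(d,[[.4674,.1607,.017]]))
E
```

```text
t 1.5 pos [0.4648 0.1628 0.1792] fence [-0.1557  0.1659] tx ang -170.74 open 0.0001 F [-0.4 -0.1 -0.2] move tool cm [-0.23 -0.25 -0.  ]
((58.893035888671875, 366.65460205078125), (80.24208068847656, 137.18551635742188), 93.31719970703125) [ 0.64867166 -0.07344661  0.017     ] [ 0.65220409 -0.07658486  0.013     ]
((160.4176025390625, 231.98538208007812), (79.36666107177734, 83.94937896728516), 132.065673828125) [0.4906955  0.02819004 0.017     ] [0.4920201  0.02647225 0.013     ]
((315.6985778808594, 226.16403198242188), (84.49569702148438, 86.0076904296875), 96.73329162597656) [0.46424601 0.15850207 0.017     ] [0.46520095 0.15860549 0.013     ]
((412.26409912109375, 115.53922271728516), (91.03468322753906, 97.32417297363281), 16.42241668701172) [0.36428019 0.21868289 0.017     ] [0.36383803 0.21962739 0.013     ]
((170.32638549804688, 92.07041931152344), (88.76668548583984, 98.9151382446289), 167.59765625) [0.37668627 0.02999386 0.017     ] [0.3764175  0.02830127 0.013     ]
((476.8032531738281, 18.30675506591797), (32.89145278930664, 259.50091552734375), 96.22816467285156) [0.28627219 0.25188736 0.017     ] [0.28473981 0.25329591 0.013     ]
[[317.68250982 230.17816917]]
```

View pics/w1.png

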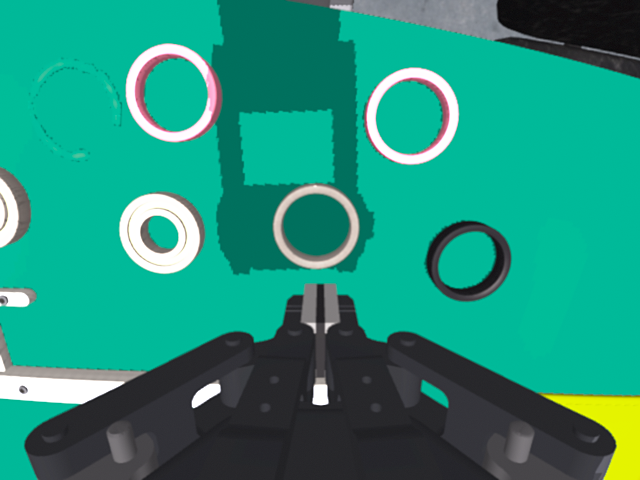

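The wrist view shows the ring at (316,226), which puts it near (0.466, 0.159). The fingers are closed and slim, so I descend into the bore.

>>> servo_tool(increments=[[[0, -0.1, -0.35, 3, 0], [0, -0.1, -0.35, 6, 0], [0, -0.1, -0.35, 9, 0], [0, -0.1, -0.35, 11, 0], [0, -0.1, -0.35, 12, 0]]])

```text
t: 2.0
tool_pos: [0.4659, 0.1597, 0.0587]
tool_rot: [0.255, -3.129, 0.0]
contact_force: [-0.6, -0.4, -0.1]
opening: -0.0001
grip_force: 0.0
```

```bash
python3 - <<'E'
from h import *
delta([.466,.1595])
d=cam('side');im=d['img']
c=proj(d,[[.466,.16,.03]])[0].astype(int)
cv2.imwrite('pics/s2.png',cv2.resize(im[c[1]-75:c[1]+75,c[0]-100:c[0]+100],None,fx=4,fy=4)[...,::-1])
E
```

```text
t 2.0 pos [0.4659 0.1597 0.0587] fence [-0.1551  0.1627] tx ang -170.69 open -0.0001 F [-0.6 -0.4 -0.1] move tool cm [-0.01 -0.02 -0.  ]
```

View pics/s2.png

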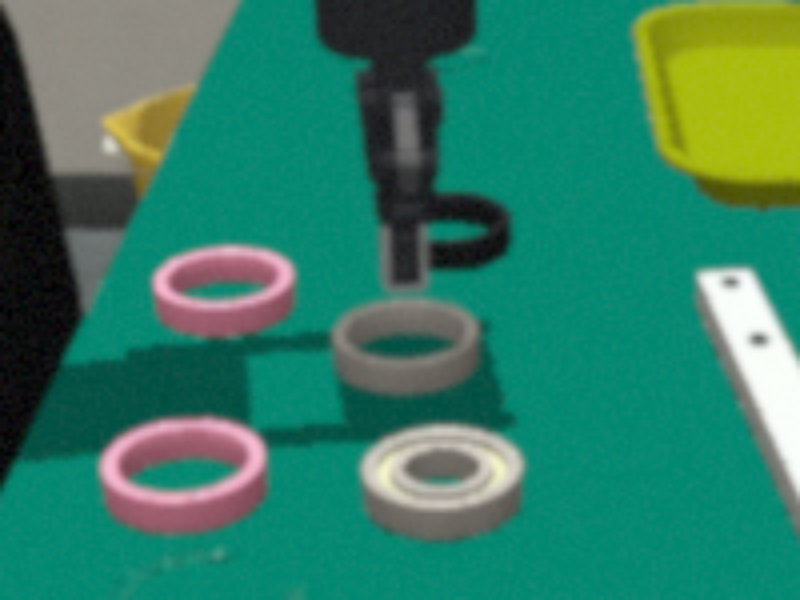

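The side crop shows the fingertips (405,285) centred over the bore (405,335). I lower them and start pushing.

>>> servo_tool(increments=[[[0, 0, 0, 2, 0], [0, 0, 0, 3, 0], [0, 0, 0, 3.5, 0], [0, 0, 0, 3.5, 0], [0, -0.5, 0, 3.5, 0]]])

```text
t: 2.55
tool_pos: [0.4726, 0.1595, 0.0259]
tool_rot: [-0.251, 3.131, 0.0]
contact_force: [0.2, -0.6, 0.3]
opening: 0.0003
grip_force: 0.0
```

>>> servo_tool(increments=[[[0, -1, 0, 0, 0], [0, -1.8, 0, 0, 0], [0, -2.5, 0, 0, 0], [0, -3.3, 0, 0, 0], [0, -4, 0, 0, 0]]])

```text
t: 3.05
tool_pos: [0.5125, 0.1658, 0.0254]
tool_rot: [0.251, -3.131, 0.0]
contact_force: [-3.8, -1.1, 1.6]
opening: 0.0002
grip_force: 1.6
```

>>> servo_tool(increments=[[[0, -0.9, 0, 0, 0], [0, -1.8, 0, 0, 0], [0, -2.7, 0, 0, 0], [0, -3.6, 0, 0, 0], [0, -4.5, 0, 0, 0]]])

```text
t: 3.55
tool_pos: [0.557, 0.173, 0.0253]
tool_rot: [0.251, -3.132, 0.0]
contact_force: [-1.9, -0.7, 1.9]
opening: -0.0002
grip_force: 1.5
```

>>> servo_tool(increments=[[[0, -0.6, 0, 0, 0], [0, -1.2, 0, 0, 0], [0, -1.8, 0, 0, 0], [0, -2.4, 0, 0, 0], [0, -3, 0, 0, 0]]])

```text
t: 4.05
tool_pos: [0.5862, 0.1778, 0.0253]
tool_rot: [0.251, -3.131, -0.0]
contact_force: [-3.0, 0.1, 2.0]
opening: -0.0002
grip_force: 1.4
```

```bash
cat > look.py <<'E'
from h import *
import sys
delta([.466,.1595])
for n in ('top',):
    d=cam(n);im=d['img'];save(d,sys.argv[1])
    hsv=cv2.cvtColor(im,cv2.COLOR_RGB2HSV)
    m=((hsv[...,2]>130)&(hsv[...,1]<90)).astype(np.uint8);m[:140]=0;m[380:]=0;m[:,:190]=0;m[:,505:]=0
    cs,_=cv2.findContours(m,cv2.RETR_EXTERNAL,cv2.CHAIN_APPROX_NONE)
    for c in cs:
        if cv2.contourArea(c)>60: 
            (x,y),r=cv2.minEnclosingCircle(c);print((round(x),round(y)),round(r,1),w2f(ray(d,(x,y),.015)[0]).round(4))
E
python3 look.py t2
```

```text
t 4.05 pos [0.5862 0.1778 0.0253] fence [-0.0335  0.1609] tx ang -170.83 open -0.0002 F [-3.   0.1  2. ] move tool cm [12.16  0.11  0.  ]
(336, 343) 19.7 [-0.2619  0.0515]
(337, 282) 18.5 [-0.1488  0.0289]
(426, 281) 20.3 [-0.1738 -0.137 ]
(363, 218) 80.1 [-0.0335 -0.0409]
```

>>> servo_tool(increments=[[[0, -0.3, 0, 0, 0], [0, -0.6, 0, 0, 0], [0, -0.9, 0, 0, 0], [0, -1.2, 0, 0, 0], [0, -1.4, 0, 0, 0]]])

```text
t: 4.6
tool_pos: [0.5985, 0.1797, 0.025]
tool_rot: [0.251, -3.127, 0.001]
contact_force: [-10.1, -1.1, 7.7]
opening: -0.0004
grip_force: 5.0
```

```bash
python3 look.py t3; python3 - <<'E'
from h import *
d=cam('side');im=d['img']
c=proj(d,[[.60,.16,.02]])[0].astype(int)
cv2.imwrite('pics/s3.png',cv2.resize(im[c[1]-60:c[1]+60,c[0]-80:c[0]+80],None,fx=5,fy=5)[...,::-1])
E
```

```text
t 4.6 pos [0.5985 0.1797 0.025 ] fence [-0.021   0.1608] tx ang -170.83 open -0.0004 F [-10.1  -1.1   7.7] move tool cm [13.4   0.12  0.06]
(336, 343) 19.7 [-0.2619  0.0515]
(337, 282) 18.5 [-0.1488  0.029 ]
(426, 281) 20.3 [-0.1738 -0.137 ]
(361, 218) 81.5 [-0.034  -0.0377]
```

View pics/s3.png

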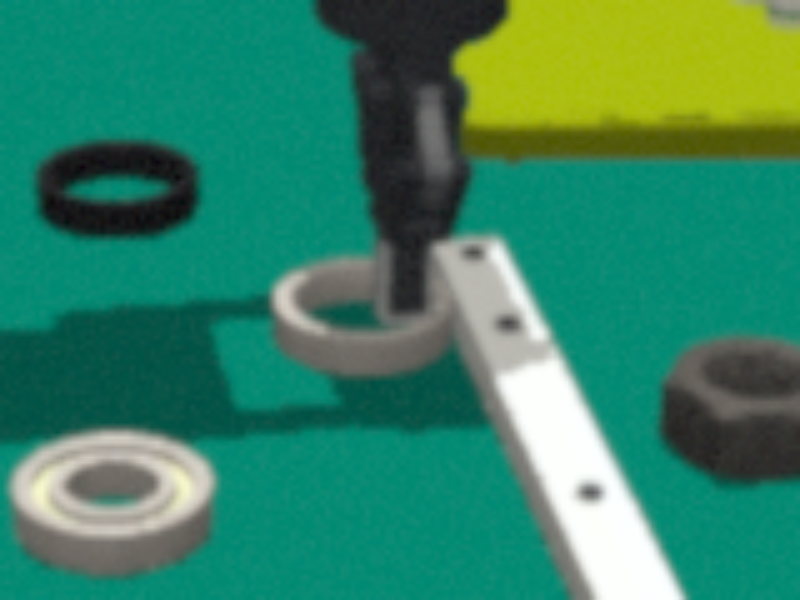

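The side crop shows the ring at (360,315) lying against the rail, with 10 N of contact. Next I drag it along the rail and watch the force.

>>> servo_tool(increments=[[[0, 0, 0, 0, 0], [0, 0, -0.5, 0, 0], [0, 0, -1, 0, 0], [0, 0, -1.5, 0, 0], [0, 0, -2, 0, 0]]])

```text
t: 5.2
tool_pos: [0.6013, 0.1616, 0.0246]
tool_rot: [0.251, -3.128, -0.005]
contact_force: [-5.5, 4.6, 1.7]
opening: -0.0001
grip_force: 3.1
```

```bash
python3 look.py t4
```

```text
t 5.2 pos [0.6013 0.1616 0.0246] fence [-0.0212  0.1424] tx ang -170.83 open -0.0001 F [-5.5  4.6  1.7] move tool cm [13.39  1.95  0.05]
(336, 343) 19.7 [-0.2619  0.0515]
(337, 282) 18.5 [-0.1488  0.0289]
(426, 281) 20.3 [-0.1738 -0.137 ]
(368, 217) 75.6 [-0.0339 -0.05  ]
```

>>> servo_tool(increments=[[[0, -0.1, -0.7, 0, 0], [0, -0.1, -1.4, 0, 0], [0, -0.1, -2.1, 0, 0], [0, -0.1, -2.8, 0, 0], [0, -0.1, -3.5, 0, 0]]])

```text
t: 5.75
tool_pos: [0.607, 0.1269, 0.0239]
tool_rot: [0.251, -3.126, -0.004]
contact_force: [-6.6, 3.7, 0.8]
opening: 0.0001
grip_force: 3.2
```

```bash
python3 -c "
from h import *
delta(O)"
```

```text
t 5.75 pos [0.607  0.1269 0.0239] fence [-0.0212  0.1073] tx ang -170.82 open 0.0001 F [-6.6  3.7  0.8] move tool cm [ -2.17 -10.73  -0.05]
```

Steady, so I continue.

>>> servo_tool(increments=[[[0, 0, -0.8, 0, 0], [0, 0, -1.6, 0, 0], [0, 0, -2.4, 0, 0], [0, 0, -3.2, 0, 0], [0, 0, -4, 0, 0]]])

```text
t: 6.25
tool_pos: [0.6135, 0.0874, 0.0238]
tool_rot: [0.251, -3.126, -0.004]
contact_force: [-5.4, 3.9, 0.5]
opening: -0.0001
grip_force: 3.0
```

>>> servo_tool(increments=[[[0, 0, -0.8, 0, 0], [0, 0, -1.6, 0, 0], [0, 0, -2.4, 0, 0], [0, 0, -3.2, 0, 0], [0, 0, -4, 0, 0]]])

```text
t: 6.75
tool_pos: [0.6201, 0.0478, 0.0239]
tool_rot: [0.251, -3.126, -0.004]
contact_force: [-6.3, 3.9, 1.3]
opening: 0.0
grip_force: 2.8
```

```bash
python3 look.py t5
```

```text
t 6.75 pos [0.6201 0.0478 0.0239] fence [-0.0213  0.0272] tx ang -170.82 open 0.0 F [-6.3  3.9  1.3] move tool cm [13.43 13.48  0.11]
(235, 349) 19.9 [-0.2427  0.239 ]
(426, 281) 20.3 [-0.1738 -0.137 ]
(260, 210) 25.5 [0.0145 0.1533]
(406, 210) 42.7 [-0.0331 -0.126 ]
```

>>> servo_tool(increments=[[[0, 0, -0.8, 0, 0], [0, 0, -1.6, 0, 0], [0, 0, -2.4, 0, 0], [0, 0, -3.2, 0, 0], [0, 0, -4, 0, 0]]])

```text
t: 7.3
tool_pos: [0.6266, 0.008, 0.0238]
tool_rot: [0.251, -3.127, -0.004]
contact_force: [-4.3, 3.1, -0.1]
opening: -0.0002
grip_force: 2.4
```

>>> servo_tool(increments=[[[0, 0, -0.8, 0, 0], [0, 0, -1.6, 0, 0], [0, 0, -2.4, 0, 0], [0, 0, -3.2, 0, 0], [0, 0, -4, 0, 0]]])

```text
t: 7.8
tool_pos: [0.6331, -0.0315, 0.0237]
tool_rot: [0.251, -3.127, -0.003]
contact_force: [-3.7, 2.6, -0.5]
opening: -0.0002
grip_force: 2.3
```

```bash
python3 - <<'E'
from h import *
delta(O)
d=cam('side');im=d['img']
c=proj(d,[[.62,-.06,.02]])[0].astype(int)
cv2.imwrite('pics/s4.png',cv2.resize(im[c[1]-75:c[1]+75,c[0]-100:c[0]+100],None,fx=4,fy=4)[...,::-1])
E
```

```text
t 7.8 pos [ 0.6331 -0.0315  0.0237] fence [-0.0213 -0.0532] tx ang -170.82 open -0.0002 F [-3.7  2.6 -0.5] move tool cm [-2.11  5.33  0.  ]
```

View pics/s4.png

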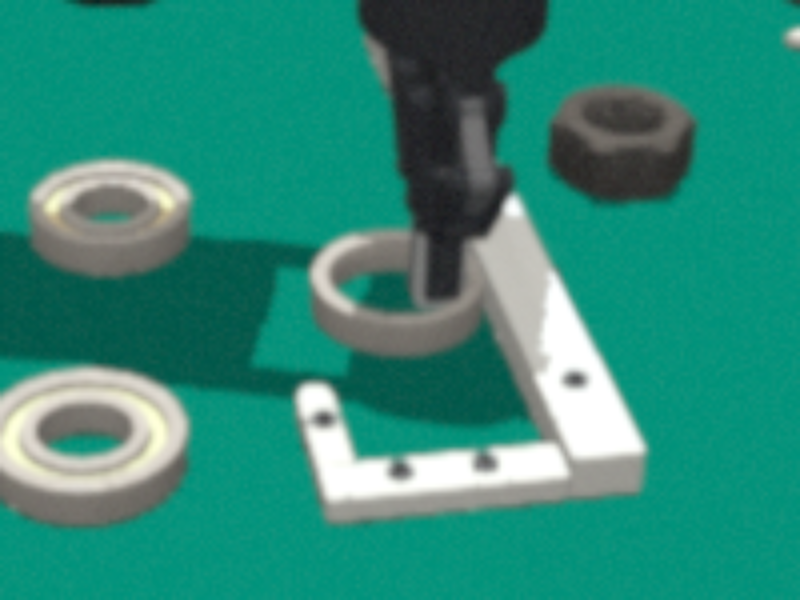

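The ring at (395,290) is against the rail and heading into the pocket, clear of the cheek tip at (318,395). I add a little rail pressure and continue.

>>> servo_tool(increments=[[[0, -0.1, -0.7, 0, 0], [0, -0.1, -1.4, 0, 0], [0, -0.1, -2.1, 0, 0], [0, -0.1, -2.8, 0, 0], [0, -0.1, -3.5, 0, 0]]])

```text
t: 8.35
tool_pos: [0.6389, -0.0649, 0.0236]
tool_rot: [0.251, -3.125, -0.006]
contact_force: [-7.3, 5.0, 1.0]
opening: 0.0002
grip_force: 3.9
```

>>> servo_tool(increments=[[[0, 0, -0.6, 0, 0], [0, 0, -1.2, 0, 0], [0, 0, -1.8, 0, 0], [0, 0, -2.3, 0, 0], [0, 0, -2.8, 0, 0]]])

```text
t: 8.85
tool_pos: [0.6434, -0.0925, 0.0236]
tool_rot: [0.251, -3.125, -0.006]
contact_force: [-8.0, 4.4, 1.4]
opening: -0.0004
grip_force: 3.9
```

```bash
python3 -c "
from h import *
delta(O)"
```

```text
t 8.85 pos [ 0.6434 -0.0925  0.0236] fence [-0.0212 -0.1151] tx ang -170.8 open -0.0004 F [-8.   4.4  1.4] move tool cm [-2.08 11.52  0.04]
```

>>> servo_tool(increments=[[[0, 0, -0.3, 0, 0], [0, 0, -0.6, 0, 0], [0, 0, -0.9, 0, 0], [0, 0, -1.2, 0, 0], [0, 0, -1.5, 0, 0]]])

```text
t: 9.35
tool_pos: [0.6459, -0.1072, 0.0236]
tool_rot: [0.251, -3.125, -0.006]
contact_force: [-7.0, 5.5, 1.0]
opening: 0.0001
grip_force: 3.8
```

```bash
python3 -c "
from h import *
delta(O)"
```

```text
t 9.35 pos [ 0.6459 -0.1072  0.0236] fence [-0.0212 -0.13  ] tx ang -170.8 open 0.0001 F [-7.   5.5  1. ] move tool cm [-2.07 13.01  0.05]
```

>>> servo_tool(increments=[[[0, 0, -0.2, 0, 0], [0, 0, -0.4, 0, 0], [0, 0, -0.6, 0, 0], [0, 0, -0.6, 0, 0]]])

```text
t: 9.75
tool_pos: [0.6466, -0.1119, 0.0235]
tool_rot: [0.251, -3.125, -0.01]
contact_force: [-8.1, 9.3, 2.1]
opening: 0.0004
grip_force: 5.8
```

```bash
python3 - <<'E'
from h import *
delta(O)
d=cam('side');im=d['img']
c=proj(d,[[.62,-.14,.02]])[0].astype(int)
cv2.imwrite('pics/s5.png',cv2.resize(im[c[1]-60:c[1]+60,c[0]-80:c[0]+80],None,fx=5,fy=5)[...,::-1])
E
```

```text
t 9.75 pos [ 0.6466 -0.1119  0.0235] fence [-0.0212 -0.1347] tx ang -170.82 open 0.0004 F [-8.1  9.3  2.1] move tool cm [-2.06 13.48  0.08]
```

View pics/s5.png

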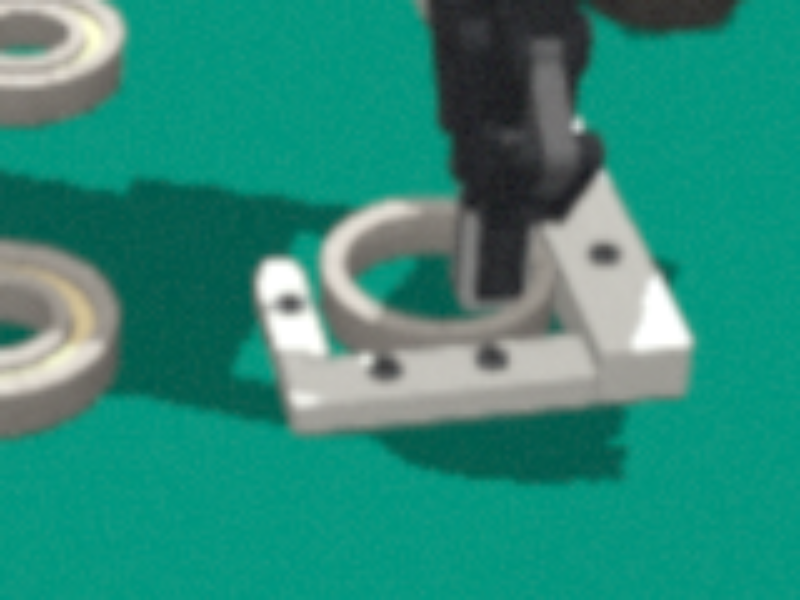

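The ring at (437,270) lies along the rail and almost at the stop, and the y force is rising. I push 3 mm more to seat it.

>>> servo_tool(increments=[[[0, 0, -0.15, 0, 0], [0, 0, -0.3, 0, 0], [0, 0, -0.3, 0, 0]]])

```text
t: 10.1
tool_pos: [0.6466, -0.1127, 0.0233]
tool_rot: [0.251, -3.123, -0.017]
contact_force: [-9.5, 15.8, 4.7]
opening: -0.0002
grip_force: 7.7
```

```bash
python3 -c "
from h import *
delta(O)"
```

```text
t 10.1 pos [ 0.6466 -0.1127  0.0233] fence [-0.0213 -0.1355] tx ang -170.81 open -0.0002 F [-9.5 15.8  4.7] move tool cm [-2.08 13.56  0.14]
```

It moved only 0.8 mm while the force rose to 16 N, so it's seated. I back off to the bore centre, check there is no force, then lift.

>>> servo_tool(increments=[[[0, 0.3, 0.3, 0, 0], [0, 0.6, 0.5, 0, 0], [0, 1.0, 0.7, 0, 0], [0, 1.3, 0.8, 0, 0], [0, 1.3, 0.8, 0, 0]]])

```text
t: 10.6
tool_pos: [0.6357, -0.1125, 0.0256]
tool_rot: [-0.25, 3.131, -0.001]
contact_force: [-0.4, -0.2, 0.2]
opening: -0.0004
grip_force: 0.0
```

>>> servo_tool(increments=[[[0, 0, 0, -1, 0], [0, 0, 0, -3, 0], [0, 0, 0, -6, 0], [0, 0, 0, -10, 0], [0, 0, 0, -14, 0]]])

```text
t: 11.1
tool_pos: [0.6356, -0.1123, 0.1672]
tool_rot: [-0.251, 3.131, -0.0]
contact_force: [0.7, -0.3, 0.3]
opening: -0.0
grip_force: 0.0
```

>>> servo_tool(increments=[[[0, 2, 4, 0, 0], [0, 4, 8, 0, 0], [0, 6, 12, 0, 0], [0, 8, 16, 0, 0], [0, 10, 20, 0, 0]]])

```text
t: 11.6
tool_pos: [0.5044, 0.0705, 0.1664]
tool_rot: [-0.25, 3.13, -0.0]
contact_force: [0.9, 0.5, 0.2]
opening: 0.0001
grip_force: 0.0
```

>>> servo_tool(increments=[[[0, 3, 4, 0, 0], [0, 5, 8, 0, 0], [0, 5, 8, 0, 0]]])

```text
t: 11.9
tool_pos: [0.4406, 0.1434, 0.166]
tool_rot: [-0.259, 3.13, 0.002]
contact_force: [0.5, -0.5, 0.3]
opening: -0.0002
grip_force: 0.0
```

```bash
python3 look.py t6; python3 -c "
import cv2
i=cv2.imread('pics/t6.png');cv2.imwrite('pics/c6.png',cv2.resize(i[150:310,300:460],None,fx=3.7,fy=3.7,interpolation=cv2.INTER_CUBIC))"
```

```text
t 11.9 pos [0.4406 0.1434 0.166 ] fence [-0.1827  0.1508] tx ang -170.53 open -0.0002 F [ 0.5 -0.5  0.3] move tool cm [-2.77  1.17  0.  ]
(235, 350) 19.8 [-0.243   0.2384]
(336, 343) 19.7 [-0.2619  0.0515]
(337, 282) 18.5 [-0.1487  0.0289]
(426, 281) 20.3 [-0.1738 -0.137 ]
(338, 222) 103.9 [-0.0331  0.0079]
```

View pics/c6.png

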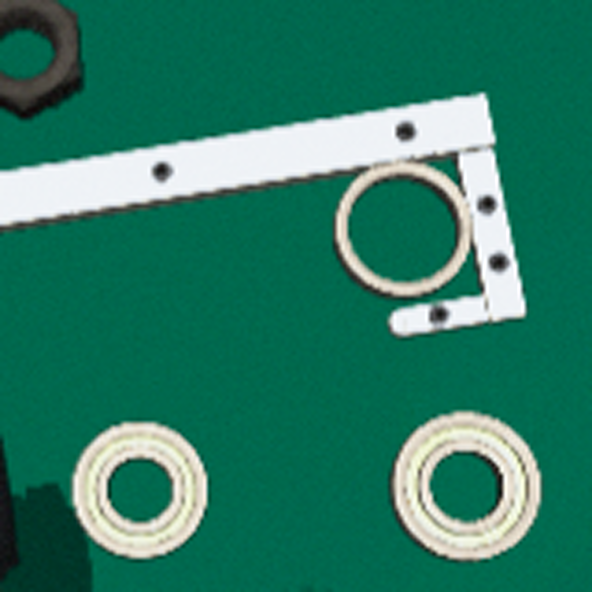

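The ring at (404,229) in the crop touches both the rail and the stop, the bearings are unmoved, and the hand is clear. I'm handing in.

```bash
python3 -c "
from station import ctrl
print(ctrl.finish_job())"
```

```text
the job is handed in; nothing more can be done
None
```

I pushed the plain race flat against the rail and dragged it into the corner pocket; the last picture shows it touching both rail and end stop, the bearings unmoved and the hand clear, and I handed the job in at about 12 s (no verdict was returned).

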